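Tip the steel balls into the spring scale's pan at the shop counter

ROBOT

A 7-joint arm with a two-finger parallel gripper is mounted at the origin on the work surface. World frame = base frame: x ahead of the robot, y to its left, z up, the work surface at z = 0. Lengths are in m, angles in degrees, forces in N, time in s.
With the tool pointing down it reaches from about 0.425 to 0.825 m from the base axis. Payload 3.6 kg.
Tool frame: the origin (TCP) lies on the centre line of the jaws, within the pads' length; the fingertips stand 25 mm ahead of it and the grasp point (between the pads) lies 6 mm ahead of it (env.tip_reach is the distance from the TCP to the fingertips, in m); x points along the fingers, z is the direction in which the jaws open and shut, and the axes are right-handed (so a half turn about x gives the same grasp; the last joint's range is limited). The gripper opens to 93 mm and grips with 3 to 60 N. Pads are 15 mm wide; open, the fingers measure 128 mm over their backs; the gripper's body (75 mm by 188 mm) begins 65 mm behind the grasp point.
Start: joints at [68.669, 35.231, -0.722, 81.555, 0.464, 63.22, -2.315], TCP at [0.22, -0.611, 0.244] pointing down, gripper open.
Joint ranges: [-178.69, 178.69], [-17.37, 117.87], [-77.05, 75.6], [15.02, 138.74], [-78.02, 258.01], [0.78, 113.62], [-162.83, 162.83]. Speed limits (degrees/s): [159.86, 159.86, 180, 180, 180, 180, 180].

INTERFACE

Orientations are given as [roll, pitch, yaw] about the fixed x, y, z axes, in that order (R = Rz(yaw) Ry(pitch) Rx(roll)).
In Python, from rig import env, camera gives the robot as it stands.
- The arm moves only by the shell command python3 -m crank 'ROWS' [FORCE]. ROWS is JSON, a list of rows, each an object with "travel": the shift along the world's x, y, z in m, a list of three; "angular": the turn, a rotation vector about the world's x, y, z in rad, a list of three; "claw": the closure, from -1 (fully open) to 1 (shut). A call has 1 to 20 rows; each row shifts and turns the commanded pose from where the row before left it; what a row does not reach is not made up. A row lasts 1/12 s, in which the tool goes at most 41.7 mm and 7.16 degrees, less where a joint would pass 70% of its speed; a pose out of reach is approached as far as the arm can. A call is refused whole if a number of a shift passes 0.0417 or a number of a turn 0.125, either way. A call with a gripper value outside its range is refused whole. The fingers move at their own pace and stop on an object; FORCE is the grip in N (left out, the last holds). Time passes only in rows, so rows that do not move let the fingers close. It gives the time, the measured TCP pose, the force and the opening at its end, in the units of the state.
- env.get_state(): the state, without advancing time (a new reading comes with each control period).
- camera(name): name is "scene" or "top" or "wrist"; returns a dict with "pixels" (384x512x3 uint8, red, green, blue), "camera_matrix" (3x3 intrinsics, pixels), "dist" ([k1, k2, p1, p2, k3] as OpenCV has them; the pictures are not rectified), "R" (3x3) and "t" (3): a world point X has camera coordinates R X + t. Camera axes: x right, y down, z forward; pixel columns grow to the right and rows downward; lengths in m; the calibration is good to about 2 mm. A picture is of the moment at which its call begins. There is no depth.
- env.sign_off(): hands the job in, once; it reports no verdict.
The state is a dict: "time": time; "joint_positions": joint angles; "joint_vel": joint speeds; "effort": joint torques, N m; "ee_pos": TCP position; "eef_rot": TCP orientation; "ft_force": force on the tool from outside, world axes, zero at the start; "torque": the same for the moment, N m; "grip_width": opening from 0.0 (shut) to 1.0 (fully open).
Only numpy, scipy, OpenCV 4.12 (cv2) and the standard library are available. Lean on these libraries where they do the work, as an engineer would, in place of code of your own. Each camera call takes 0.05 s, during which the arm holds its last target. There are 200 camera calls.

TASK

On the shop counter, take the yellow scoop with the three steel balls and pour all three into the pan of the spring scale, so that their weight draws the pan fully down onto its stop. Then stand the empty scoop upright on the counter again, clear of the scale. Leave the green scoop of wooden beads where it is.

Things in the scene. Friction and masses are not known exactly. Their poses are not given: they have to be found in the camera images.
- yellow_scoop: Yellow plastic scoop with three steel balls, level on the counter, mouth to the robot (within 0.45 rad); left or right of the green one. 180 x 66 mm, 0.1 to 0.15 kg. Origin: counter level under the tray's middle; x to the open mouth, z up. Tray floor rises 12 deg to the mouth: balls stay at the back while level, roll out when tipped nose-down further; 45 deg empties it. Walls 34 mm, inside width 58.
- yellow_handle (a point): Where to pinch the yellow scoop's bar handle from above, across its width: scoop x -85, y 0, z +34 mm. The handle is 20 mm wide (y), 24 mm high (z +22 to +46) and runs from the tray's back wall at x -47 to x -131 mm. Axes as the scoop's.
- yellow_lip (a point): Middle of the yellow scoop's pouring lip (no wall there): scoop x +43, y 0, z +26 mm. Axes as the scoop's.
- green_scoop: Bystander, to be left where it is: a green scoop of the same shape and frame with three wooden beads (28 mm, about 10 g each, too light to move the pan).
- pan (a joint): How far the pan has sunk, m: 0 = up, empty; 0.020 = down on its hard stop. Preloaded spring: it starts to sink at about 0.6 N (61 g) and reaches the stop at about 1.8 N (180 g): two balls are not enough, three are.
- pan_floor (a point): Centre of the inner floor of the round steel pan, moving with it: 79 mm above the counter when up, 59 when down; z up. Inside width 86 mm at the floor, 126 at the rim, which is 37 mm above this point. On its +y side (away from the scoops, turned up to 0.3 rad) the white spring column spans y +80 to +122, x -15 to +15 mm, top 170 above the counter. Base plate x -75 to 75, y -75 to 135 mm.
- steel_ball0_center (a point): Centre of steel ball 1 of 3: 26 mm across, 66 to 81 g. It starts in the yellow scoop.
- steel_ball1_center (a point): Centre of steel ball 2 of 3: 26 mm across, 66 to 81 g. It starts in the yellow scoop.
- steel_ball2_center (a point): Centre of steel ball 3 of 3: 26 mm across, 66 to 81 g. It starts in the yellow scoop.

How it is judged:
By the outcome, as a careful person would: the job done as asked, in the order asked, and still so for the second after the job is handed in, with the robot touching nothing.
It also fails if it takes over 72 s, if anything falls off the work surface, if the arm or the gripper's body presses on something with over 40 N, if the wrist force passes 120 N, or if a joint passes its speed limit or range.

## Working session

There is one attempt and no reset: what is moved stays moved. The work goes in short steps, Python scripts to look and compute and a shell command to move; the robot and the scene stay as the last step left them, time stands still between calls to the robot, and variables do not carry over. Pictures are saved under pics/ and viewed, about 8 in all and at most 12, crops included, and the job is handed in when it is done.

```bash
mkdir -p pics; ls; python3 - <<'E'
from rig import env,camera
import cv2,numpy as np
print(env.get_state())
for n in("top","scene"):
    c=camera(n); cv2.imwrite(f"pics/{n}0.png",c["pixels"][:,:,::-1]); print(n,c["camera_matrix"],c["dist"],c["R"],c["t"])
E
```

```text
pics
{'time': 0.0, 'joint_positions': array([68.66963097, 35.28742401, -0.72139836, 81.63910509,  0.46489064,
       63.21961461, -2.31416456]), 'joint_vel': array([-0.01357412,  0.11011506,  0.04208893, -0.00232906, -0.00524505,
        0.06842641, -0.07806143]), 'effort': array([ 5.94009161e-04, -4.58932972e+01,  2.09211241e-01, -1.65742654e+01,
       -6.09614141e-02,  2.04668334e-02,  2.39072178e-04]), 'ee_pos': array([ 0.22005859, -0.61085499,  0.24251468]), 'eef_rot': array([-178.57713755,   89.85675011,  111.23843917]), 'ft_force': array([-0.36814475,  1.07978987, -0.21820978]), 'torque': array([ 0.00538125, -0.00930719, -0.01602262]), 'grip_width': 0.9972624059199778}
top [[459.16392471   0.         259.03349239]
 [  0.         459.16392471 196.27547777]
 [  0.           0.           1.        ]] [-0.12526743  0.          0.          0.          0.        ] [[ 0.02151333 -0.99975725 -0.00475577]
 [-0.99664784 -0.02107038 -0.07905141]
 [ 0.07893202  0.00644049 -0.9968592 ]] [0.01171472 0.48640326 0.93253426]
scene [[362.75842048   0.         259.51540904]
 [  0.         362.75842048 190.48608416]
 [  0.           0.           1.        ]] [-0.10384415  0.          0.          0.          0.        ] [[-0.02610587  0.99960481 -0.01042646]
 [ 0.79337926  0.01437243 -0.60855796]
 [-0.60816761 -0.02415907 -0.79344092]] [ 0.00706901 -0.34041063  1.15340782]
```

View pics/top0.png

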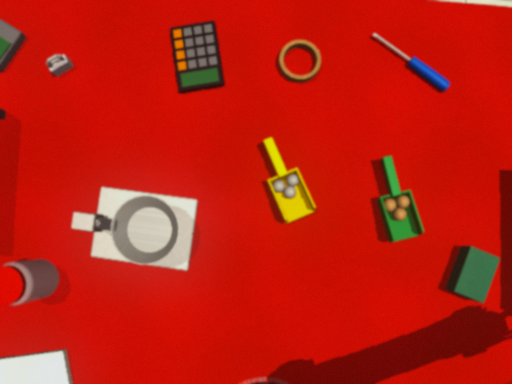

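View pics/scene0.png

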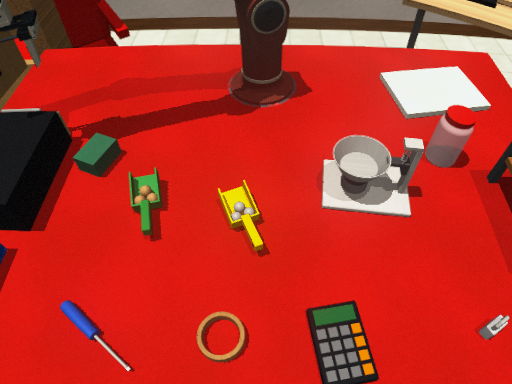

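The top view shows the yellow scoop at about (288,185), its handle end at (268,140). The green scoop is at (400,205), the pan rim at (145,230), and the column to its left at (88,222). Next I'll enlarge this.

```bash
python3 - <<'E'
import cv2
a=cv2.imread("pics/top0.png")
c=cv2.resize(a[125:275,65:325],None,fx=3,fy=3,interpolation=cv2.INTER_CUBIC)
for i in range(0,260,20):
    cv2.putText(c,str(65+i),(i*3,10),0,.35,(255,255,255),1);cv2.line(c,(i*3,12),(i*3,18),(255,255,255),1)
for i in range(0,150,20):
    cv2.putText(c,str(125+i),(0,i*3+4),0,.35,(255,255,255),1)
cv2.imwrite("pics/crop0.png",c)
E
```

```text
(no output)
```

View pics/crop0.png

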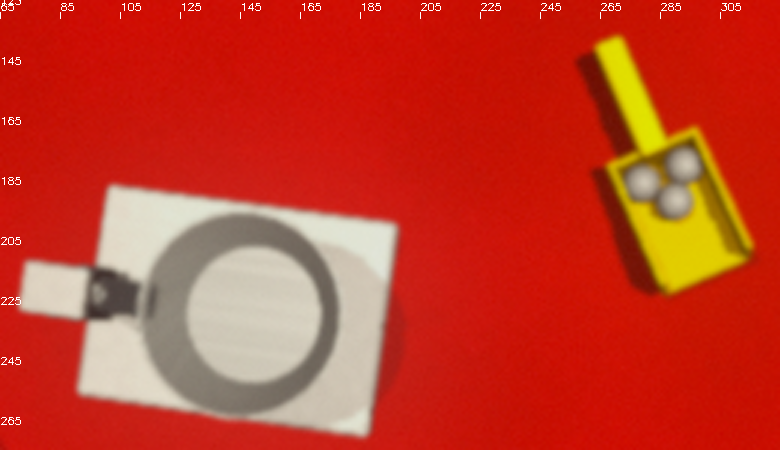

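```bash
cat > h.py <<'E'
import numpy as np,cv2
from rig import env,camera
def w(c,px,z):
    u=cv2.undistortPoints(np.array([[px]],float),c["camera_matrix"],np.array(c["dist"],float))[0,0]
    R,t=np.array(c["R"]),np.array(c["t"]);d=R.T@[u[0],u[1],1];o=-R.T@t
    return o+d*(z-o[2])/d[2]
def px(c,X):
    return cv2.projectPoints(np.array(X,float).reshape(-1,3),cv2.Rodrigues(np.array(c["R"]))[0],np.array(c["t"]),c["camera_matrix"],np.array(c["dist"],float))[0][:,0]
E
python3 - <<'E'
from h import *
c=camera("top")
k=lambda x,y,z:w(c,(65+x/3,125+y/3),z)
e=k(610,42,.046);b=k(652,150,.046);print("handle",e,b,np.linalg.norm(e-b))
d=(b-e)/np.linalg.norm(b-e);print("yaw",np.degrees(np.arctan2(d[1],d[0])),"grasp",e+d*.046,"origin",e+d*.131,"lip",e+d*.174)
print("floor",k(254,314,.079),"diam",np.linalg.norm(k(187,314,.079)-k(321,314,.079)))
print("rim",k(241,314,.116),"diam",np.linalg.norm(k(143,314,.116)-k(339,314,.116)))
print("col",k(53,290,.17))
for p in((109,185),(397,224),(368,436),(78,394)):print("base",k(*p,.01))
for p in((643,183),(684,164),(675,201)):print("ball",k(*p,.03))
for p in((608,165),(696,128),(670,293),(752,250)):print("tray",k(*p,.055))
g=camera("scene")
o=e+d*.131;y=np.array([-d[1],d[0],0])
f=k(254,314,.079)
print("scene check handle end,mid lip,origin", px(g,[e,(o+d*.043)*[1,1,0]+[0,0,.026]]), "floor",px(g,f))
E
```

```text
handle [0.60143121 0.00547711 0.046     ] [ 0.52808276 -0.02427792  0.046     ] 0.07915401593093602
yaw -157.91923674014686 grasp [ 0.55880509 -0.01181489  0.046     ] origin [ 0.48003942 -0.04376751  0.046     ] lip [ 0.44019326 -0.05993178  0.046     ]
floor [0.41154643 0.23338688 0.079     ] diam 0.08846229686870091
rim [0.41130605 0.23256558 0.116     ] diam 0.12429716698277934
col [0.42232233 0.33293878 0.17      ]
base [0.50022244 0.35887073 0.01      ]
base [0.47690587 0.15141791 0.01      ]
base [0.32904678 0.16732889 0.01      ]
base [0.3517705  0.37499062 0.01      ]
ball [ 0.507236   -0.01920331  0.03      ]
ball [ 0.52092514 -0.04708288  0.03      ]
ball [ 0.49533406 -0.04131171  0.03      ]
tray [0.51623776 0.00528757 0.055     ]
tray [ 0.54240225 -0.05307944  0.055     ]
tray [ 0.43185143 -0.03748662  0.055     ]
tray [ 0.46149311 -0.09154294  0.055     ]
scene check handle end,mid lip,origin [[257.76268557 242.94304484]
 [232.48630877 187.19988085]] floor [[358.11146738 165.22474334]]
```

```bash
cat >> h.py <<'E'
from scipy.spatial.transform import Rotation as Ro
def st():
    s=env.get_state();R=Ro.from_euler("xyz",s["eef_rot"],degrees=True)
    M=R.as_matrix();print("t",round(s["time"],2),"p",s["ee_pos"].round(4),"x",M[:,0].round(3),"z",M[:,2].round(3),"grip",round(s["grip_width"],3),"F",s["ft_force"].round(1),"q",s["joint_positions"].round(0));return s,M
E
python3 - <<'E'
from h import *
s,M=st();print("jaw ang",np.degrees(np.arctan2(M[1,2],M[0,2])))
print("shift",np.array([.5594,-.0132,.14])-s["ee_pos"])
E
```

```text
t 0.2 p [ 0.2202 -0.6111  0.2429] x [-0.001  0.002 -1.   ] z [ 0.339 -0.941 -0.002] grip 0.999 F [-0.6 -0.   0.1] q [69. 35. -1. 82.  0. 63. -2.]
jaw ang -70.18413149756705
shift [ 0.33921991  0.59791239 -0.10291572]
```

```bash
python3 -m crank '[{"travel":[0.017,0.0299,-0.001],"angular":[0,0,0.0037],"claw":-1},{"travel":[0.017,0.0299,-0.001],"angular":[0,0,0.0037],"claw":-1},{"travel":[0.017,0.0299,-0.001],"angular":[0,0,0.0037],"claw":-1},{"travel":[0.017,0.0299,-0.001],"angular":[0,0,0.0037],"claw":-1},{"travel":[0.017,0.0299,-0.001],"angular":[0,0,0.0037],"claw":-1},{"travel":[0.017,0.0299,-0.001],"angular":[0,0,0.0037],"claw":-1},{"travel":[0.017,0.0299,-0.001],"angular":[0,0,0.0037],"claw":-1},{"travel":[0.017,0.0299,-0.001],"angular":[0,0,0.0037],"claw":-1},{"travel":[0.017,0.0299,-0.001],"angular":[0,0,0.0037],"claw":-1},{"travel":[0.017,0.0299,-0.001],"angular":[0,0,0.0037],"claw":-1},{"travel":[0.017,0.0299,-0.005],"angular":[0,0,0.0037],"claw":-1},{"travel":[0.017,0.0299,-0.005],"angular":[0,0,0.0037],"claw":-1},{"travel":[0.017,0.0299,-0.005],"angular":[0,0,0.0037],"claw":-1},{"travel":[0.017,0.0299,-0.005],"angular":[0,0,0.0037],"claw":-1},{"travel":[0.017,0.0299,-0.005],"angular":[0,0,0.0037],"claw":-1},{"travel":[0.017,0.0299,-0.005],"angular":[0,0,0.0037],"claw":-1},{"travel":[0.017,0.0299,-0.005],"angular":[0,0,0.0037],"claw":-1},{"travel":[0.017,0.0299,-0.005],"angular":[0,0,0.0037],"claw":-1},{"travel":[0.017,0.0299,-0.005],"angular":[0,0,0.0037],"claw":-1},{"travel":[0.017,0.0299,-0.005],"angular":[0,0,0.0037],"claw":-1}]' 60
python3 - <<'E'
from h import *
s,M=st();c=camera("wrist");cv2.imwrite("pics/wrist1.png",c["pixels"][:,:,::-1])
d=np.array([-.9135,-.4067,0]);e=np.array([.6014,.0055,.046])
print(px(c,[e,e+.046*d,e+.084*d]),px(c,s["ee_pos"]+M[:,0]*.09))
E
```

```text
time: 1.87
ee_pos: [0.5609, -0.012, 0.1833]
eef_rot: [-82.4, 90.0, -148.3]
ft_force: [-0.3, 0.0, 0.1]
grip_width: 1.002
t 1.87 p [ 0.5609 -0.012   0.1833] x [-0. -0. -1.] z [ 0.408 -0.913  0.   ] grip 1.002 F [-0.3  0.   0.1] q [  3.  31.  -6. 101.   4.  48. -71.]
[[256.86828962 130.47043895]
 [256.73974866 184.58237684]
 [256.64384769 225.74268174]] [[256.36405267 200.72579571]]
```

View pics/wrist1.png

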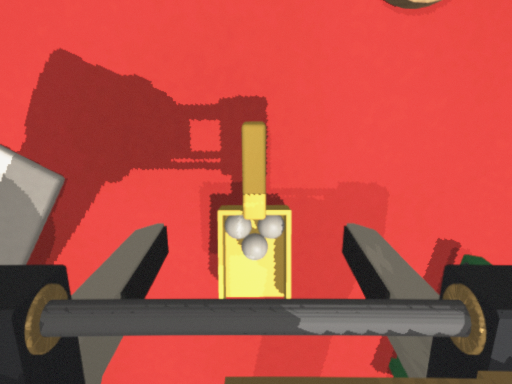

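The wrist view shows the handle running vertically at column 254, from row 122 to 218. It is well aligned, but about 5 mm further back and 2 mm further left than my estimate. I'll correct for that, descend and grip.

```bash
python3 -m crank '[{"travel":[0.0026,0.002,-0.02],"angular":[0,0,0],"claw":-1},{"travel":[0,0,-0.03],"angular":[0,0,0],"claw":-1},{"travel":[0,0,-0.03],"angular":[0,0,0],"claw":-1},{"travel":[0,0,-0.03],"angular":[0,0,0],"claw":-1},{"travel":[0,0,-0.02],"angular":[0,0,0],"claw":-1},{"travel":[0,0,-0.012],"angular":[0,0,0],"claw":-1},{"travel":[0,0,0],"angular":[0,0,0],"claw":-1},{"travel":[0,0,0],"angular":[0,0,0],"claw":0.3},{"travel":[0,0,0],"angular":[0,0,0],"claw":0.5},{"travel":[0,0,0],"angular":[0,0,0],"claw":0.6},{"travel":[0,0,0],"angular":[0,0,0],"claw":1},{"travel":[0,0,0],"angular":[0,0,0],"claw":1},{"travel":[0,0,0],"angular":[0,0,0],"claw":1},{"travel":[0,0,0],"angular":[0,0,0],"claw":1},{"travel":[0,0,0],"angular":[0,0,0],"claw":1},{"travel":[0,0,0],"angular":[0,0,0],"claw":1}]' 60
python3 -c "
from h import *
st()"
```

```text
time: 3.25
ee_pos: [0.5629, -0.0115, 0.0417]
eef_rot: [159.1, 90.0, 93.1]
ft_force: [1.1, -0.1, -0.3]
grip_width: 0.4
t 3.25 p [ 0.5629 -0.0115  0.0417] x [-0.  0. -1.] z [ 0.408 -0.913 -0.   ] grip 0.4 F [ 1.1 -0.1 -0.3] q [  2.  43.  -4. 107.   6.  30. -72.]
```

```bash
python3 -m crank '[{"travel":[0,0,0],"angular":[0,0,0],"claw":1},{"travel":[0,0,0],"angular":[0,0,0],"claw":1},{"travel":[0,0,0],"angular":[0,0,0],"claw":1},{"travel":[0,0,0],"angular":[0,0,0],"claw":1},{"travel":[0,0,0],"angular":[0,0,0],"claw":1},{"travel":[0,0,0],"angular":[0,0,0],"claw":1},{"travel":[0,0,0],"angular":[0,0,0],"claw":1},{"travel":[0,0,0],"angular":[0,0,0],"claw":1},{"travel":[0,0,0],"angular":[0,0,0],"claw":1},{"travel":[0,0,0],"angular":[0,0,0],"claw":1},{"travel":[0,0,0.004],"angular":[0,0,0],"claw":1},{"travel":[0,0,0.008],"angular":[0,0,0],"claw":1},{"travel":[0,0,0.012],"angular":[0,0,0],"claw":1},{"travel":[0,0,0.012],"angular":[0,0,0],"claw":1},{"travel":[0,0,0.012],"angular":[0,0,0],"claw":1},{"travel":[0,0,0.012],"angular":[0,0,0],"claw":1},{"travel":[0,0,0.008],"angular":[0,0,0],"claw":1},{"travel":[0,0,0.004],"angular":[0,0,0],"claw":1},{"travel":[0,0,0],"angular":[0,0,0],"claw":1},{"travel":[0,0,0],"angular":[0,0,0],"claw":1}]' 60
python3 -c "
from h import *
s,M=st();print(s['torque'])
a=camera('scene')['pixels'][:,:,::-1];b=camera('wrist')['pixels'][:,:,::-1]
cv2.imwrite('pics/lift.png',np.hstack([cv2.resize(a[110:290,120:430],None,fx=1.4,fy=1.4)[:250],cv2.resize(b,(333,250))]))"
```

```text
time: 4.92
ee_pos: [0.5627, -0.0116, 0.1135]
eef_rot: [-101.1, 90.0, -167.0]
ft_force: [-0.3, 0.2, -4.1]
grip_width: 0.212
t 4.92 p [ 0.5627 -0.0116  0.1135] x [-0. -0. -1.] z [ 0.408 -0.913 -0.   ] grip 0.212 F [-0.3  0.2 -4.1] q [  2.  37.  -5. 104.   5.  39. -72.]
[ 0.12079594 -0.20899481 -0.0028658 ]
```

View pics/lift.png

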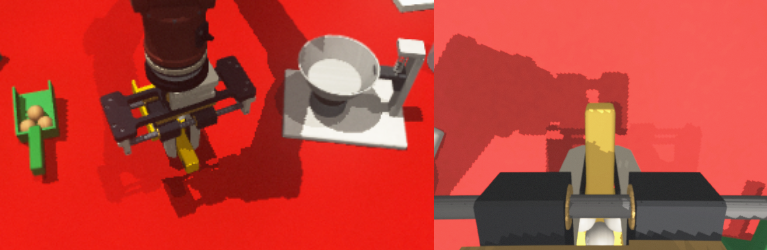

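Lifted level: 20 mm grip and about 3.8 N of load. The scene crop shows the scoop held and the green scoop untouched. Now I'll carry it to just short of the pan.

```bash
python3 -m crank '[{"travel":[0,0.005,0.004],"angular":[0,0,0],"claw":1},{"travel":[-0.001,0.010,0.006],"angular":[0,0,0.005],"claw":1},{"travel":[-0.001,0.015,0.010],"angular":[0,0,0.006],"claw":1},{"travel":[-0.0013,0.0185,0.010],"angular":[0,0,0.006],"claw":1},{"travel":[-0.0013,0.0185,0.010],"angular":[0,0,0.006],"claw":1},{"travel":[-0.0013,0.0185,0.010],"angular":[0,0,0.006],"claw":1},{"travel":[-0.0013,0.0185,0.010],"angular":[0,0,0.006],"claw":1},{"travel":[-0.0013,0.0185,0.010],"angular":[0,0,0.006],"claw":1},{"travel":[-0.0013,0.0185,0.006],"angular":[0,0,0.006],"claw":1},{"travel":[-0.0013,0.0185,0.004],"angular":[0,0,0.006],"claw":1},{"travel":[-0.0013,0.0185,0],"angular":[0,0,0.006],"claw":1},{"travel":[-0.0013,0.0185,0],"angular":[0,0,0.006],"claw":1},{"travel":[-0.0013,0.0185,0],"angular":[0,0,0.006],"claw":1},{"travel":[-0.0013,0.0185,0],"angular":[0,0,0.006],"claw":1},{"travel":[-0.0013,0.0185,0],"angular":[0,0,0.006],"claw":1},{"travel":[-0.0013,0.0185,0],"angular":[0,0,0.006],"claw":1},{"travel":[-0.0013,0.0185,0],"angular":[0,0,0.006],"claw":1},{"travel":[-0.0013,0.015,0],"angular":[0,0,0.006],"claw":1},{"travel":[-0.001,0.010,0],"angular":[0,0,0.004],"claw":1},{"travel":[-0.0005,0.005,0],"angular":[0,0,0],"claw":1}]' 60
python3 -c "
from h import *
s,M=st()
c=camera('top');a=c['pixels'][:,:,::-1]
d=np.array([-.866,-.5,0]);d=np.cross(M[:,2],[0,0,1]);d=d if d[0]<0 else -d;d/=np.linalg.norm(d)
g=s['ee_pos']+[0,0,-.006]
print('d',d,'lip',g+.128*d+[0,0,-.0097],px(c,[g+.128*d+[0,0,-.0097],g-.046*d+[0,0,.012]]))
b=camera('scene')['pixels'][:,:,::-1]
cv2.imwrite('pics/carry.png',np.vstack([cv2.resize(a[110:290,65:325],(780,540))[:300],cv2.resize(b[90:230,260:500],(780,455))[:300]]))"
```

```text
time: 6.68
ee_pos: [0.5388, 0.3101, 0.1936]
eef_rot: [177.0, 89.9, 117.2]
ft_force: [-0.2, 0.6, -4.7]
grip_width: 0.211
t 6.68 p [0.5388 0.3101 0.1936] x [-0.001  0.001 -1.   ] z [ 0.504 -0.864 -0.001] grip 0.211 F [-0.2  0.6 -4.7] q [-28.  36.  -7.  90.   5.  55. -96.]
d [-0.86374899 -0.5039223   0.        ] lip [0.42822243 0.24564728 0.1779409 ] [[129.43104346 219.47905407]
 [ 80.90474397 131.36552047]]
```

View pics/carry.png

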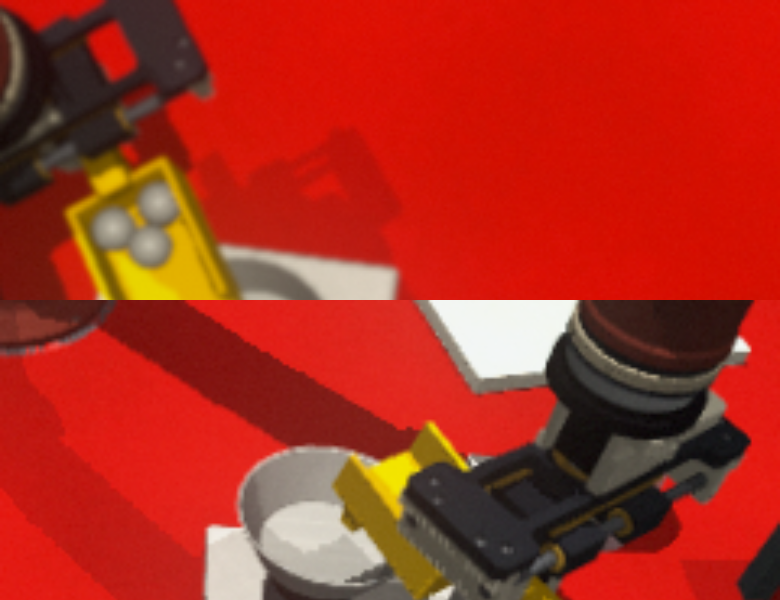

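The scoop hangs over the near half of the pan with all three balls at its back. A small foot sits under the lip. The lip computes to 21 mm short of the pan centre, so I'll tip slowly about it.

```bash
python3 -m crank '[{"travel":[-0.0004,-0.0002,-0.0006],"angular":[0.0088,-0.0151,0],"claw":1},{"travel":[-0.0004,-0.0002,-0.0006],"angular":[0.0088,-0.0151,0],"claw":1},{"travel":[-0.0004,-0.0002,-0.0006],"angular":[0.0088,-0.0151,0],"claw":1},{"travel":[-0.0004,-0.0002,-0.0006],"angular":[0.0088,-0.0151,0],"claw":1},{"travel":[-0.0004,-0.0002,-0.0006],"angular":[0.0088,-0.0151,0],"claw":1},{"travel":[-0.0004,-0.0002,-0.0006],"angular":[0.0088,-0.0151,0],"claw":1},{"travel":[-0.0004,-0.0002,-0.0006],"angular":[0.0088,-0.0151,0],"claw":1},{"travel":[-0.0004,-0.0002,-0.0006],"angular":[0.0088,-0.0151,0],"claw":1},{"travel":[-0.0004,-0.0002,-0.0006],"angular":[0.0088,-0.0151,0],"claw":1},{"travel":[-0.0004,-0.0002,-0.0006],"angular":[0.0088,-0.0151,0],"claw":1},{"travel":[-0.0008,-0.0004,0.0014],"angular":[0.0088,-0.0151,0],"claw":1},{"travel":[-0.0008,-0.0004,0.0014],"angular":[0.0088,-0.0151,0],"claw":1},{"travel":[-0.0008,-0.0004,0.0014],"angular":[0.0088,-0.0151,0],"claw":1},{"travel":[-0.0008,-0.0004,0.0014],"angular":[0.0088,-0.0151,0],"claw":1},{"travel":[-0.0008,-0.0004,0.0014],"angular":[0.0088,-0.0151,0],"claw":1},{"travel":[-0.0008,-0.0004,0.0014],"angular":[0.0088,-0.0151,0],"claw":1},{"travel":[0,0,0],"angular":[0,0,0],"claw":1},{"travel":[0,0,0],"angular":[0,0,0],"claw":1},{"travel":[0,0,0],"angular":[0,0,0],"claw":1},{"travel":[0,0,0],"angular":[0,0,0],"claw":1}]' 60
cat >> h.py <<'E'
def lip():
    s,M=st();y=M[:,2]*np.sign(M[0,2]);zs=-M[:,0];d=np.cross(y,zs)
    L=s["ee_pos"]+.006*M[:,0]+.128*d-.0097*zs
    print("tilt",np.degrees(np.arcsin(-d[2])).round(1),"d",d.round(3),"lip",L.round(4))
def look(f):
    a=camera('top')['pixels'][:,:,::-1];b=camera('scene')['pixels'][:,:,::-1]
    cv2.imwrite(f,np.hstack([cv2.resize(a[160:280,65:205],(420,360)),cv2.resize(b[100:220,300:425],(375,360))]))
E
python3 -c "
from h import *
lip();look('pics/tip1.png')"
```

```text
time: 8.45
ee_pos: [0.5314, 0.3032, 0.1961]
eef_rot: [90.2, 74.0, 30.2]
ft_force: [0.3, 0.1, -3.8]
grip_width: 0.21
t 8.45 p [0.5314 0.3032 0.1961] x [ 0.239  0.139 -0.961] z [ 0.501 -0.865 -0.001] grip 0.21 F [ 0.3  0.1 -3.8] q [-28.  29.  -6. 106.   7.  30. -98.]
tilt 16.0 d [-0.832 -0.481 -0.276] lip [0.4287 0.2437 0.1457]
```

View pics/tip1.png

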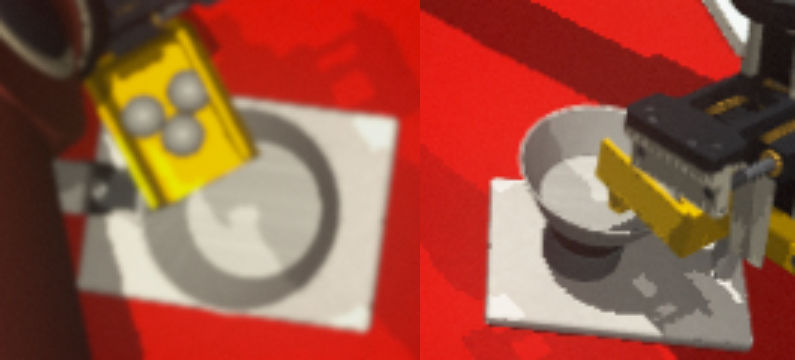

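The balls have started forward; the lip is over the pan and clear of the rim. J6 is falling fast (30° now), so I'll check that the arm can reach more tilt before going on.

```bash
cat > k.py <<'E'
from h import *
from scipy.optimize import least_squares
# q2,q4,q6,r,z
D=np.array([[35.24,81.56,63.22,np.hypot(.2202,.6111),.243],[43,107,30,.5630,.0417],[37,104,39,.5628,.1135],[31,101,48,.561,.1833],[36,90,55,np.hypot(.5388,.3101),.1936],[29,106,30,np.hypot(.5314,.3032),.1961]])
r=np.radians
def fk(p,q2,q4,q6):
    a,b,L,h=p;A=r(q2);B=r(q2+q4);C=r(q2+q4+q6)
    return np.array([a*np.sin(A)+b*np.sin(B)+L*np.sin(C),h+a*np.cos(A)+b*np.cos(B)+L*np.cos(C)])
f=least_squares(lambda p:np.concatenate([fk(p,*d[:3])-d[3:] for d in D]),[.42,.4,.3,.36]);p=f.x
print(p,f.fun.round(3))
def ik(th,R,Z):
    g=least_squares(lambda x:fk(p,x[0],x[1],180-th-x[0]-x[1])-[R,Z],[29,106]).x
    return g.round(0),round(180-th-g.sum())
for th,R,Z in[(16,.612,.196),(22,.60,.205),(35,.583,.23),(35,.583,.26),(45,.565,.25),(45,.565,.29),(50,.557,.25),(50,.557,.3)]:print(th,R,Z,ik(th,R,Z))
E
python3 - <<'E'
from k import *
c=camera("top");print(st()[0]['joint_positions'].round(1));print("lip px->world",w(c,(65+205/3,160+183/3),.146))
E
```

```text
[0.55162927 0.37182944 0.31600466 0.27820251] [ 0.001  0.002 -0.001  0.002  0.003  0.    -0.001  0.003 -0.002 -0.004
  0.    -0.004]
16 0.612 0.196 (array([ 28., 107.]), 29)
22 0.6 0.205 (array([ 25., 113.]), 19)
35 0.583 0.23 (array([ 20., 125.]), -1)
35 0.583 0.26 (array([ 17., 123.]), 5)
45 0.565 0.25 (array([ 18., 135.]), -17)
45 0.565 0.29 (array([ 13., 131.]), -9)
50 0.557 0.25 (array([ 19., 140.]), -29)
50 0.557 0.3 (array([ 12., 136.]), -18)
t 8.6 p [0.5313 0.3032 0.196 ] x [ 0.239  0.139 -0.961] z [ 0.501 -0.865 -0.001] grip 0.215 F [-0.4 -1.2 -4.2] q [-28.  29.  -6. 106.   7.  30. -98.]
[-28.2  28.8  -5.6 105.5   6.8  29.9 -98.1]
lip px->world [0.42635379 0.24761013 0.146     ]
```

```bash
python3 -m crank '[{"travel":[-0.0008,-0.0004,0.0014],"angular":[0.0088,-0.0151,0],"claw":1},{"travel":[-0.0008,-0.0004,0.0014],"angular":[0.0088,-0.0151,0],"claw":1},{"travel":[-0.0008,-0.0004,0.0014],"angular":[0.0088,-0.0151,0],"claw":1},{"travel":[-0.0008,-0.0004,0.0014],"angular":[0.0088,-0.0151,0],"claw":1},{"travel":[-0.0008,-0.0004,0.0014],"angular":[0.0088,-0.0151,0],"claw":1},{"travel":[-0.0008,-0.0004,0.0014],"angular":[0.0088,-0.0151,0],"claw":1},{"travel":[0,0,0],"angular":[0,0,0],"claw":1},{"travel":[0,0,0],"angular":[0,0,0],"claw":1},{"travel":[0,0,0],"angular":[0,0,0],"claw":1},{"travel":[0,0,0],"angular":[0,0,0],"claw":1},{"travel":[0,0,0],"angular":[0,0,0],"claw":1},{"travel":[0,0,0],"angular":[0,0,0],"claw":1},{"travel":[0,0,0],"angular":[0,0,0],"claw":1},{"travel":[0,0,0],"angular":[0,0,0],"claw":1}]' 60
python3 -c "
from h import *
lip();look('pics/tip2.png')"
```

```text
time: 9.77
ee_pos: [0.5264, 0.3007, 0.2044]
eef_rot: [90.2, 68.0, 30.2]
ft_force: [0.1, 0.3, -1.1]
grip_width: 0.21
t 9.77 p [0.5264 0.3007 0.2044] x [ 0.324  0.189 -0.927] z [ 0.501 -0.865 -0.001] grip 0.21 F [ 0.1  0.3 -1.1] q [-29.  26.  -4. 111.   8.  21. -99.]
tilt 22.0 d [-0.802 -0.464 -0.375] lip [0.4288 0.2442 0.1418]
```

View pics/tip2.png

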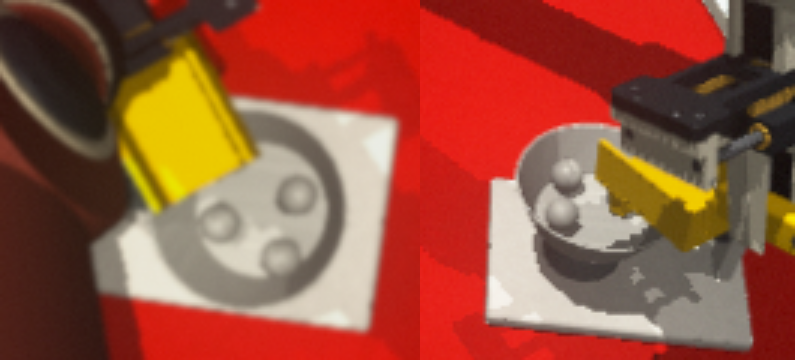

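All three balls are in the pan, at crop pixels (219,222), (296,195) and (282,258). The pan has sunk and the scoop is empty (load down to 1.1 N). Next I'll back off upward, level the scoop and carry it back.

```bash
python3 -m crank '[{"travel":[0,0,0.008],"angular":[0,0,0],"claw":1},{"travel":[0,0,0.015],"angular":[0,0,0],"claw":1},{"travel":[0,0,0.015],"angular":[0,0,0],"claw":1},{"travel":[0,0,0.012],"angular":[0,0,0],"claw":1},{"travel":[0,0,0],"angular":[-0.0385,0.0664,0],"claw":1},{"travel":[0,0,0],"angular":[-0.0385,0.0664,0],"claw":1},{"travel":[0,0,0],"angular":[-0.0385,0.0664,0],"claw":1},{"travel":[0,0,0],"angular":[-0.0385,0.0664,0],"claw":1},{"travel":[0,0,0],"angular":[-0.0385,0.0664,0],"claw":1},{"travel":[0.003,-0.012,0],"angular":[0,0,0],"claw":1},{"travel":[0.0035,-0.025,0],"angular":[0,0,0],"claw":1},{"travel":[0.0035,-0.03,0],"angular":[0,0,0],"claw":1},{"travel":[0.0035,-0.03,0],"angular":[0,0,0],"claw":1},{"travel":[0.0035,-0.035,0],"angular":[0,0,0],"claw":1},{"travel":[0.0035,-0.035,0],"angular":[0,0,0],"claw":1},{"travel":[0.0035,-0.035,0],"angular":[0,0,0],"claw":1},{"travel":[0.0035,-0.035,0],"angular":[0,0,0],"claw":1},{"travel":[0.0035,-0.035,0],"angular":[0,0,0],"claw":1},{"travel":[0.003,-0.025,0],"angular":[0,0,0],"claw":1},{"travel":[0.002,-0.015,0],"angular":[0,0,0],"claw":1}]' 60
python3 -c "
from h import *
lip()
c=camera('scene');a=c['pixels'][:,:,::-1]
cv2.imwrite('pics/back.png',cv2.resize(a[60:270,120:440],None,fx=2.4,fy=2.4,interpolation=cv2.INTER_CUBIC))"
```

```text
time: 11.53
ee_pos: [0.5619, -0.0174, 0.255]
eef_rot: [15.5, 89.8, -44.8]
ft_force: [0.1, 0.3, -1.2]
grip_width: 0.21
t 11.53 p [ 0.5619 -0.0174  0.255 ] x [ 0.002 -0.002 -1.   ] z [ 0.495 -0.869  0.003] grip 0.21 F [ 0.1  0.3 -1.2] q [  3.  27.  -5.  96.   3.  58. -64.]
tilt 0.0 d [-0.869 -0.495 -0.001] lip [ 0.4507 -0.0808  0.2392]
```

View pics/back.png

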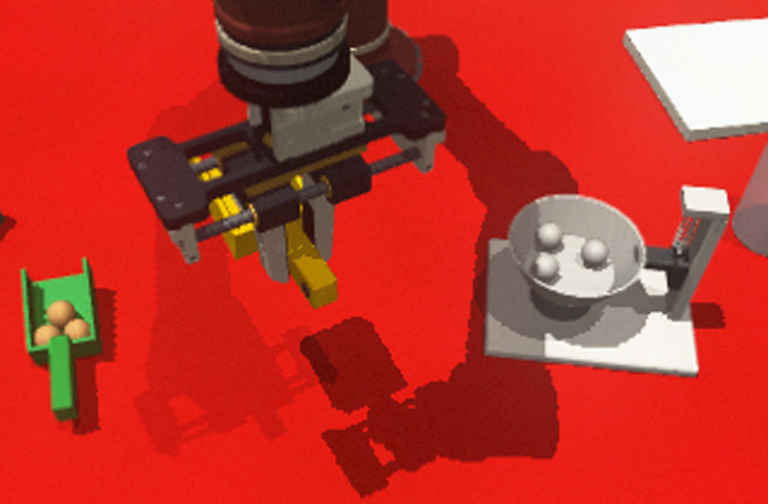

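The balls sit in the sunken pan, the green scoop is undisturbed and the yellow scoop is level over its old spot. I'll lower and release.

```bash
python3 -m crank '[{"travel":[0,0,-0.015],"angular":[0,0,0],"claw":1},{"travel":[0,0,-0.03],"angular":[0,0,0],"claw":1},{"travel":[0,0,-0.03],"angular":[0,0,0],"claw":1},{"travel":[0,0,-0.03],"angular":[0,0,0],"claw":1},{"travel":[0,0,-0.03],"angular":[0,0,0],"claw":1},{"travel":[0,0,-0.025],"angular":[0,0,0],"claw":1},{"travel":[0,0,-0.02],"angular":[0,0,0],"claw":1},{"travel":[0,0,-0.012],"angular":[0,0,0],"claw":1},{"travel":[0,0,-0.008],"angular":[0,0,0],"claw":1},{"travel":[0,0,-0.005],"angular":[0,0,0],"claw":1},{"travel":[0,0,-0.004],"angular":[0,0,0],"claw":1},{"travel":[0,0,-0.002],"angular":[0,0,0],"claw":1},{"travel":[0,0,-0.001],"angular":[0,0,0],"claw":1},{"travel":[0,0,0],"angular":[0,0,0],"claw":1},{"travel":[0,0,0],"angular":[0,0,0],"claw":1}]' 60
python3 -c "
from h import *
lip()"
```

```text
time: 12.83
ee_pos: [0.5628, -0.0113, 0.043]
eef_rot: [98.0, 89.9, 38.1]
ft_force: [-0.2, 0.1, -1.6]
grip_width: 0.213
t 12.83 p [ 0.5628 -0.0113  0.043 ] x [ 0.002  0.001 -1.   ] z [ 0.501 -0.865 -0.   ] grip 0.213 F [-0.2  0.1 -1.6] q [  1.  43.  -4. 107.   5.  30. -66.]
tilt 0.1 d [-0.865 -0.501 -0.002] lip [ 0.452  -0.0754  0.0271]
```

```bash
python3 -m crank '[{"travel":[0,0,-0.001],"angular":[0,0,0],"claw":1},{"travel":[0,0,-0.0005],"angular":[0,0,0],"claw":1},{"travel":[0,0,0],"angular":[0,0,0],"claw":1},{"travel":[0,0,0],"angular":[0,0,0],"claw":0.4},{"travel":[0,0,0],"angular":[0,0,0],"claw":0.2},{"travel":[0,0,0],"angular":[0,0,0],"claw":0},{"travel":[0,0,0],"angular":[0,0,0],"claw":-0.3},{"travel":[0,0,0],"angular":[0,0,0],"claw":-0.3},{"travel":[0,0,0],"angular":[0,0,0],"claw":-0.3},{"travel":[0,0,0],"angular":[0,0,0],"claw":-0.3},{"travel":[0,0,0],"angular":[0,0,0],"claw":-0.3},{"travel":[0,0,0],"angular":[0,0,0],"claw":-0.3},{"travel":[0,0,0],"angular":[0,0,0],"claw":-0.3}]' 10
python3 -c "
from h import *
lip()"
```

```text
time: 13.92
ee_pos: [0.5623, -0.0112, 0.0409]
eef_rot: [141.4, 89.9, 81.4]
ft_force: [-1.0, -1.2, 0.8]
grip_width: 0.651
t 13.92 p [ 0.5623 -0.0112  0.0409] x [ 0.     0.001 -1.   ] z [ 0.501 -0.865 -0.001] grip 0.651 F [-1.  -1.2  0.8] q [  1.  43.  -4. 107.   5.  30. -66.]
tilt 0.0 d [-0.865 -0.501 -0.001] lip [ 0.4515 -0.0754  0.0251]
```

Released. I'll rise and move away to the far side for a clear view.

```bash
python3 -m crank '[{"travel":[0,0,0.01],"angular":[0,0,0],"claw":-0.3},{"travel":[0,0,0.02],"angular":[0,0,0],"claw":-0.3},{"travel":[0,0,0.03],"angular":[0,0,0],"claw":-0.3},{"travel":[0,0,0.03],"angular":[0,0,0],"claw":-0.3},{"travel":[0,0,0.03],"angular":[0,0,0],"claw":-0.3},{"travel":[0,0,0.03],"angular":[0,0,0],"claw":-0.3},{"travel":[0,0,0.03],"angular":[0,0,0],"claw":-0.3},{"travel":[0,0,0.03],"angular":[0,0,0],"claw":-0.3},{"travel":[0,-0.03,0],"angular":[0,0,0],"claw":-0.3},{"travel":[0,-0.035,0],"angular":[0,0,0],"claw":-0.3},{"travel":[0,-0.035,0],"angular":[0,0,0],"claw":-0.3},{"travel":[0,-0.035,0],"angular":[0,0,0],"claw":-0.3},{"travel":[0,-0.035,0],"angular":[0,0,0],"claw":-0.3},{"travel":[0,-0.035,0],"angular":[0,0,0],"claw":-0.3},{"travel":[0,-0.035,0],"angular":[0,0,0],"claw":-0.3},{"travel":[0,-0.035,0],"angular":[0,0,0],"claw":-0.3},{"travel":[0,0,0],"angular":[0,0,0],"claw":-0.3},{"travel":[0,0,0],"angular":[0,0,0],"claw":-0.3}]'
python3 - <<'E'
from h import *
lip()
a=camera('top');b=camera('scene')
A=a['pixels'][:,:,::-1];B=b['pixels'][:,:,::-1]
cv2.imwrite('pics/end.png',np.hstack([cv2.resize(A[125:275,65:325],None,fx=1.6,fy=1.6,interpolation=2),cv2.resize(B[120:270,200:430],(368,240),interpolation=2)]))
cv2.imwrite('pics/pan_cmp.png',np.hstack([cv2.resize(x[125:225,310:435],(400,320),interpolation=2) for x in (cv2.imread('pics/scene0.png'),B)]))
E
```

```text
time: 15.42
ee_pos: [0.561, -0.2894, 0.2511]
eef_rot: [-113.8, 90.0, -174.0]
ft_force: [0.2, 0.0, -0.2]
grip_width: 0.647
t 15.42 p [ 0.561  -0.2894  0.2511] x [-0. -0. -1.] z [ 0.496 -0.868 -0.   ] grip 0.647 F [ 0.2  0.  -0.2] q [ 27.  33.  -3.  84.   2.  63. -37.]
tilt -0.0 d [-0.868 -0.496  0.   ] lip [ 0.4498 -0.3529  0.2355]
```

View pics/end.png

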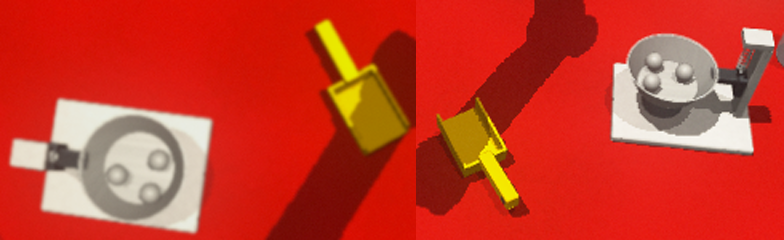

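View pics/pan_cmp.png

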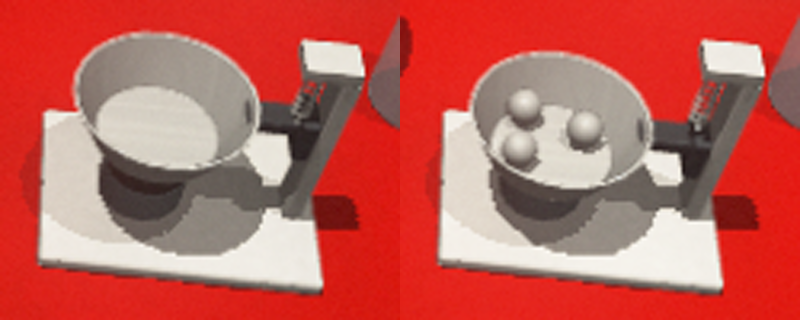

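```bash
python3 - <<'E'
from h import *
b=camera('scene');c=np.array([.4114,.233,0])
print(px(b,[c+[0,0,.116],c+[0,0,.096]]))
env.sign_off();print(env.get_state()['time'])
E
```

```text
[[361.24000345 154.23619025]
 [359.42909245 160.24214875]]
the job is handed in; nothing more can be done
the job is handed in; nothing more can be done
```

The three steel balls are in the scale pan. The empty yellow scoop is back upright on the counter near where it started, well clear of the scale. I handed the job in at about 15.6 s of robot time.

- **Pour:** I tipped the scoop slowly to 22°, just short of the pan centre. All three balls rolled out into the pan, and the load on the wrist dropped to the scoop's own weight, about 1.1 N.
- **Pan on its stop:** the last picture shows the pan rim about 6 pixels lower than at the start. A full 20 mm drop should show as 6.0 pixels, so the pan looks fully down. I couldn't read the joint directly, so this comes from the images alone.
- **Scoops:** the yellow scoop stands level and empty, with nothing touching it. The green scoop was where it started, with its beads in it, in the picture taken just before I set the yellow one down. I didn't look at it again after the arm moved over towards it at 0.25 m height.
- **Limit found:** my joint estimate allowed only about 33° of tilt in this pouring direction, short of the 45° said to empty the scoop. The balls came out at 22°, so this didn't matter.
- **Position error:** my first estimate of the handle position was about 5 mm off. I corrected it from the wrist camera before gripping.

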